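Post a spent battery pack through the drop-bin flap

TASK

Retire the spent battery: of the two packs on the loading shelf of the battery drop bin, push the long flat one along the shelf and in under the hanging flap with the fingertips until it drops into the bin, then draw back so that the flap swings shut. Only push, never pinch or lift a pack, and leave the squat pack and everything else where they are.

Things in the scene. Friction and masses are not known exactly. Their poses are not given: they have to be found in the camera images.
- bin: battery drop bin, fixed to the bench. Origin: on the bench surface (z = 0) directly under the middle of the shut flap; +x points through the flap into the bin, +y to the left of that, z up. All mm below are in this frame. Inside the bin: x = 47 to 192, y = -66 to 66, floor at z = 5; low steel walls, clear hood and clear cover above, highest point z = 165
- shelf (a point): middle of the open near edge of the level aluminium loading shelf, on its top: x = -190, y = 0, z = 90. The shelf top runs from here to x = +45 and is 270 wide (y = -135 to 135), with no lips. Two guide cheeks on it, 25 high and 3 thick, narrow from y = +-75 at x = -45 to y = +-46 at x = 0
- opening (a point): middle of the opening's bottom in the bin's face: x = 0, y = 0, z = 90. Opening 90 wide (y = -45 to 45) and 70 high; jambs 5 thick in x, out to y = 70; lintel at z = 160 to 165, 8 deep (x = -4 to 4). Fingers reaching in pass under the lintel if the tool leans so that the tips point ahead into the bin
- sill (a point): middle of the shelf's far edge behind the flap: x = 45, y = 0, z = 90; sheer drop into the bin beyond. A pack tips in once its middle is past this edge, so the fingers that push its rear face must follow it 5 to 25 mm past the flap's plane; the flap then falls on the fingers until they are drawn back
- flap (a joint): angle of the flap: polished steel plate 84 mm wide, 2 mm thick, 62 mm long, 70 g, hinged along its top edge; 0 = hanging shut, grows to 1.4 as its lower edge swings into the bin (+x of the bin); lightly damped, falls shut by its own weight in under a second, does not open towards the shelf
- flap_hinge (a point): middle of the flap's hinge line, 155 mm above the bench, axes as the bin
- flap_edge (a point): middle of the flap's lower edge, 3 mm above the shelf when shut
- flat_pack_center (a point): centre of the spent pack: long flat dark block 80 x 46 x 22 mm (x, y, z of its frame), about 150 g, brass contacts on its +x end; it starts lying flat on one side of the shelf, left or right of the opening, its long axis within about 20 degrees of the bin's x axis
- squat_pack_center (a point): centre of the squat pack, still good: dark block 40 x 36 x 30 mm, on the other side of the shelf; leave alone
- screwdriver: screwdriver, 170 mm long, lying on the bench on the +y side of the bin; origin under its middle; leave alone
- spool: solder spool, 48 mm across, 40 mm high, standing on the bench on the +y side of the bin; origin under its centre; leave alone
- cassette: tape cassette, 102 x 63 x 14 mm, lying on the bench on the -y side of the bin; origin under its centre; leave alone
- jar: small jar, 44 mm across, 60 mm high, on the bench on the -y side of the bin; origin under its centre; leave alone
- adapter: black power adapter brick, 130 x 58 x 34 mm, on the bench far to the right; origin under its centre; leave alone
- meter: hand multimeter, 150 x 80 x 36 mm, lying on the bench far to the left; origin under its centre; leave alone
- flat_pack: the same spent pack; origin at the centre of its underside, axes as its centre point
There are look-alikes about, which are no part of the job. Leave any pink or purple look-alike of the flat_pack alone.

How it is judged:
On the way, in this order (a step that is already met when the one before it is completed fails the run):
1. the flat pack, lying on the shelf or sill, is under the pushed-open flap (value of joint flap above 0.4 rad and x of flat_pack_center in the frame of bin above -0.04 m and height (world z) of flat_pack_center above 0.09 m), for 0.1 s.
2. the flat pack has dropped into the bin (x of flat_pack_center in the frame of bin between 0.045 and 0.195 m and y of flat_pack_center in the frame of bin between -0.07 and 0.07 m and height (world z) of flat_pack_center below 0.065 m), for 0.1 s.
At the end, for the whole second after the job is handed in: the flat pack is inside the bin (its centre below 65 mm, behind the sill), the flap hangs shut (within 0.06 rad) and the squat pack is within 15 mm of where it stood (all of step 2 and value of joint flap below 0.06 rad and distance of squat_pack_center from where it was at the start of the episode below 0.015 m); the robot touches nothing.
It fails at once if the flat pack is lifted (its centre more than 12 mm above where it lies on the shelf) (height (world z) of flat_pack_center above 0.113 m).
It fails at once if the flat pack is squeezed or pressed with more than 25 N (contact force between the fingers and flat_pack above 25 N).
It fails at once if the squat pack is shifted by more than 15 mm (distance of squat_pack_center from where it was at the start of the episode above 0.015 m).
It fails at once if a bystander is shifted by more than 20 mm (distance of any of screwdriver, spool, cassette, jar, adapter, meter from where it was at the start of the episode above 0.02 m).
It also fails if it takes over 54 s, if anything falls off the work surface, if the arm or the gripper's body presses on something with over 40 N, if the wrist force passes 120 N, or if a joint passes its speed limit or range.

ROBOT

A 6-joint arm with a two-finger parallel gripper is mounted at the origin on the work surface. World frame = base frame: x ahead of the robot, y to its left, z up, the work surface at z = 0. Lengths are in m, angles in rad, forces in N, time in s.
With the tool pointing down it reaches from about 0.325 to 0.775 m from the base axis. Payload 9.3 kg.
Tool frame: the origin (TCP) lies at the very end of the fingers, on their centre line; the grasp point (between the pads) lies 19 mm behind it; z points along the fingers, y is the direction in which the jaws open and shut (so a half turn about z gives the same grasp; the last joint's range is limited). The gripper opens to 85 mm and grips with 20 to 120 N. Pads are 22 mm wide; open, the fingers measure 114 mm over their backs; the gripper's body (76 mm by 85 mm) begins 54 mm behind the grasp point. The pads swing forward as they close: fully open they stand 13 mm farther back than shut.
Start: joints at [1.053, 0.259, 0.021, 1.334, 0, 1.418], TCP at [0.196, 0.514, 0.231] pointing down, gripper open.
Joint ranges: [-3.04, 3.04], [-0.91, 1.82], [-1.04, 1.36], [-1.92, 1.95], [-1.52, 1.45], [-3.14, 3.14]. Speed limits (rad/s): [2.22, 2.22, 2.79, 3.14, 3.14, 3.14].

INTERFACE

Orientations are given as a rotation vector (axis times angle).
In Python, from plant import robot gives the robot as it stands.
- The arm moves only by the tool move_arm, never from a script. Its argument "deltas" is a list of rows, each an object with "linear": the shift along the tool's x, y, z in units of 40 mm (1.0 is 40 mm), a list of three; "twist": the turn, a rotation vector about the tool's x, y, z in rad, a list of three; "claw": the opening, from -1 (shut) to 1 (fully open), so that 0 is half open. A call has 1 to 20 rows; each row shifts and turns the commanded pose from where the row before left it, along the tool's axes as they then stand; what a row does not reach is not made up. A row lasts 1/10 s, in which the tool goes at most 50 mm and 8.59 degrees, less where a joint would pass 70% of its speed; a pose out of reach is approached as far as the arm can. A call is refused whole if a number of a shift passes 1 or a number of a turn 0.15, either way. A call with a gripper value outside its range is refused whole. The fingers move at their own pace and stop on an object; "newtons" is the grip in N (left out, the last holds). Time passes only in rows, so rows that do not move let the fingers close. It gives the time, the measured TCP pose, the force and the opening at its end, in the units of the state.
- robot.read_state(): the state, without advancing time (a new reading comes with each control period).
- robot.read_camera(name): name is "side" or "top" or "wrist"; returns the picture (400x640x3 uint8, red, green, blue); there is no depth.
- robot.get_calibration(name): a dict with "fovy" (degrees; the focal length in pixels is half the picture's height over the tangent of half this angle, whatever the lens; pixels are square), "cx", "cy" (the principal point, pixels), "R" (3x3) and "t" (3): a world point X has camera coordinates R X + t; the wrist camera has in their place "mount" (4x4, takes a point from camera to tool coordinates, whose origin is the TCP and whose axes are the flange's). Camera axes: x right, y down, z forward; pixel columns grow to the right and rows downward; lengths in m; the calibration is good to about 2 mm. A picture is of the moment at which its call begins: read the wrist's pose just before it. get_calibration takes no time and is no camera call.
- robot.close_job(): hands the job in, once; it reports no verdict.
Trained networks look in the newest picture that a camera, given by its name, has taken for a name from the list of things; names that differ only in an ending like _2 or _b are one class to them, and where a whole thing is asked for, a point or a joint stands for the part that bears it (a point fixed in the world has none). Each returns a list of dicts, best first, with "score" (0 to 1); they miss things now and then, are a little off and sometimes report something else, mostly with a low value. They report only what shows in the picture. A call takes as long as a camera call. They do not tell look-alikes from the thing itself.
- robot.recognise(label, camera): "box" ([centre column, centre row, width, height] as shares, 0 to 1, of the picture: columns of its width, rows of its height, round what is visible of it).
The state is a dict: "t": time; "q": joint angles; "qd": joint speeds; "tau": joint torques, N m; "position": TCP position; "ee_rot": TCP orientation; "contact_force": force on the tool from outside, world axes, zero at the start; "wrist_torque": the same for the moment, N m; "finger_gap": opening from 0.0 (shut) to 1.0 (fully open).
Only numpy, scipy, OpenCV 4.12 (cv2) and the standard library are available. Lean on these libraries where they do the work, as an engineer would, in place of code of your own. Each camera call takes 0.05 s, during which the arm holds its last target.

## Working session

There is one attempt and no reset: what is moved stays moved. The work goes in short steps, Python scripts to look and compute and a tool call to move; the robot and the scene stay as the last step left them, time stands still between calls to the robot, and variables do not carry over. Pictures are saved under pics/ and viewed, and the job is handed in when it is done.

Besides the shell and the picture viewer there is one more tool, called after "Emit:" as a command line: name --argument value ..., lists and objects as JSON in quotes. move_arm: Moves the arm, as the interface text tells. Its arguments: {"type":"object","properties":{"deltas":{"type":"array"},"newtons":{"type":"number"}},"required":["deltas"]}

```bash
mkdir -p pics; ls; python3 - <<'E'
from plant import robot
import cv2
s=robot.read_state(); print(s['t'],s['position'],s['ee_rot'],s['finger_gap'])
for n in ("top","side","wrist"):
    im=robot.read_camera(n); cv2.imwrite(f"pics/{n}0.png",im[:,:,::-1])
    c=robot.get_calibration(n); print(n,c)
    for l in ("flat_pack","squat_pack_center","flap","bin"):
        r=robot.recognise(l,n) if n=="top" and l in("flat_pack","bin") else []
        print(l,[(round(x['score'],2),[round(a*b,1) for a,b in zip(x['box'],(640,400,640,400))]) for x in r][:3])
E
```

```text
pics
0.0 [0.19609372 0.51353859 0.23064153] [-5.69813958e-01 -3.08903315e+00  2.06917335e-03] 1.000507118360194
top {'fovy': 44.79726412883641, 'cx': 320.0157836290773, 'cy': 196.1249378565377, 'R': array([[ 0.01085395, -0.9998639 ,  0.01242448],
       [-0.98336606, -0.01292616, -0.18117422],
       [ 0.18131017, -0.01025136, -0.98337253]]), 't': array([-0.01830619,  0.55737306,  1.54388077])}
flat_pack [(0.91, [310.8, 201.4, 19.8, 26.7]), (0.59, [238.7, 206.7, 23.3, 17.8])]
squat_pack_center []
flap []
bin [(0.74, [331.1, 161.8, 93.5, 127.3])]
side {'fovy': 55.36321698288895, 'cx': 325.6200283970772, 'cy': 194.97923417588484, 'R': array([[-0.98814724, -0.15251743,  0.01742026],
       [-0.11596021,  0.66726106, -0.73574174],
       [ 0.10058958, -0.72904123, -0.67703812]]), 't': array([0.57177342, 0.16022084, 1.15451865])}
flat_pack []
squat_pack_center []
flap []
bin []
wrist {'fovy': 61.20006066182247, 'cx': 321.9225317546909, 'cy': 202.4460166430953, 'mount': array([[ 3.04718490e-04, -9.49965757e-01, -3.12353915e-01,
         7.92221327e-02],
       [ 9.99998898e-01,  7.43330714e-04, -1.28514660e-03,
         6.85210183e-05],
       [ 1.45302752e-03, -3.12353179e-01,  9.49964936e-01,
        -1.42946195e-01],
       [ 0.00000000e+00,  0.00000000e+00,  0.00000000e+00,
         1.00000000e+00]])}
flat_pack []
squat_pack_center []
flap []
bin []
```

```bash
python3 - <<'E'
import cv2
a=cv2.imread("pics/top0.png"); c=a[80:260,210:450]; cv2.imwrite("pics/top0z.png",cv2.resize(c,None,fx=3.3,fy=3.3,interpolation=cv2.INTER_CUBIC))
E
```

```text
(no output)
```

View pics/top0.png

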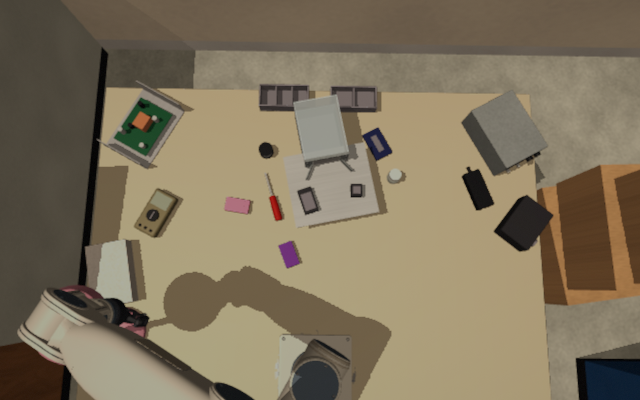

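View pics/side0.png

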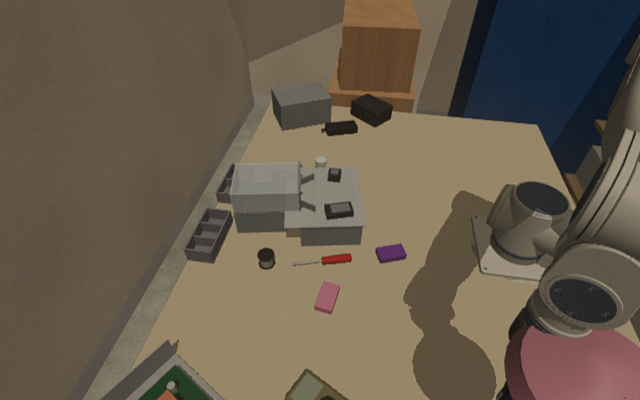

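View pics/wrist0.png

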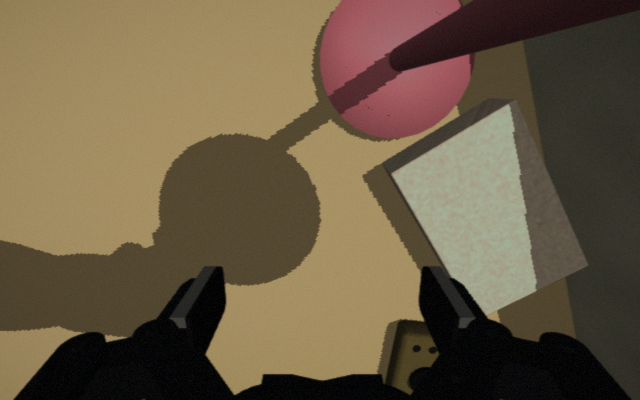

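```bash
ls pics
```

```text
side0.png
top0.png
top0z.png
wrist0.png
```

View pics/top0z.png

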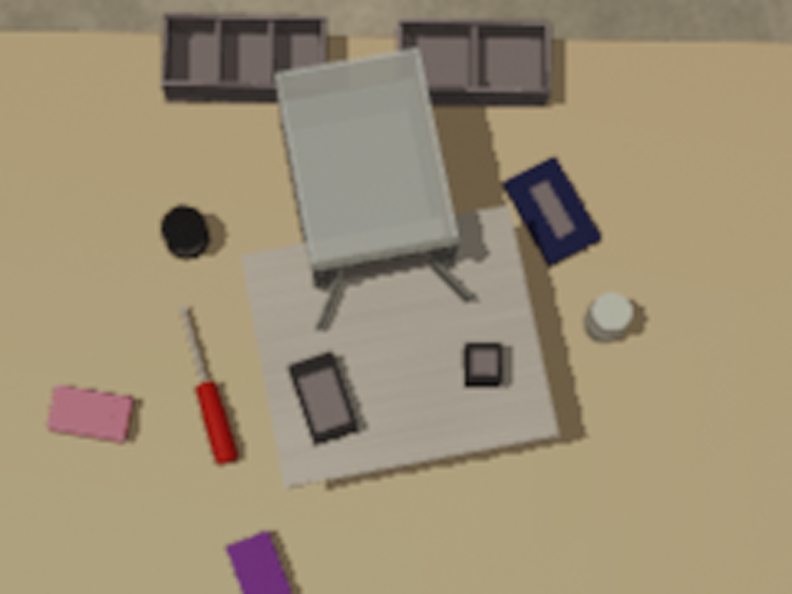

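The top view shows the bin turned by about 10°, with its shelf corners at about (284,158), (363,143), (379,212) and (298,228). The flat pack is on the left (+y) at (308,201) and the squat pack on the right at (356,190). The pink and purple look-alikes lie on the bench. Next I measure poses.

```bash
cat > h.py <<'E'
import numpy as np, cv2
from plant import robot
from scipy.spatial.transform import Rotation as Rn
from scipy.optimize import least_squares
def K(c,h=400):
    f=h/2/np.tan(np.radians(c['fovy']/2)); return f
def ray(c,u,v,z):
    f=K(c); d=c['R'].T@np.array([(u-c['cx'])/f,(v-c['cy'])/f,1]); o=-c['R'].T@c['t']
    return o+d*(z-o[2])/d[2]
def proj(c,X):
    X=np.atleast_2d(X); p=X@c['R'].T+c['t']; f=K(c)
    return np.c_[c['cx']+f*p[:,0]/p[:,2], c['cy']+f*p[:,1]/p[:,2]]
def wristcal(s):
    c=dict(robot.get_calibration('wrist')); M=np.array(c['mount']); T=np.eye(4)
    T[:3,:3]=Rn.from_rotvec(s['ee_rot']).as_matrix(); T[:3,3]=s['position']
    W=np.linalg.inv(T@M); c['R']=W[:3,:3]; c['t']=W[:3,3]; return c
E
python3 - <<'E'
from h import *
c=robot.get_calibration('top'); print(-c['R'].T@c['t'])
uz=lambda p:(210+(p[0]+.5)/3.3-.5,80+(p[1]+.5)/3.3-.5)
px=[uz(p) for p in [(245,257),(505,207),(558,435),(290,487)]]
m=np.array([[45,135],[45,-135],[-190,-135],[-190,135]])/1000
W=np.array([ray(c,*p,.09) for p in px])[:,:2]; print(W)
def f(p):
    a=p[2];R=np.array([[np.cos(a),-np.sin(a)],[np.sin(a),np.cos(a)]])
    return (m@R.T+p[:2]-W).ravel()
r=least_squares(f,[.6,0,.1]);print(r.x,np.degrees(r.x[2]),r.fun*1000)
B=r.x;a=B[2];R=np.array([[np.cos(a),-np.sin(a)],[np.sin(a),np.cos(a)]])
for name,z,ps in (("flat",.112,[(291,366),(331,352),(357,429),(316,442)]),("squat",.12,[(466,343),(502,343),(503,386),(464,385)])):
    P=np.array([ray(c,*uz(p),z)[:2] for p in ps]); print(name,P.mean(0),"bin",(R.T@(P.mean(0)-B[:2]))*1000, "len",np.linalg.norm(P[0]-P[3]),np.linalg.norm(P[0]-P[1]))
    d=(P[0]+P[1]-P[2]-P[3]); print("yaw deg rel bin",np.degrees(np.arctan2(d[1],d[0])-a), ((P-B[:2])@R*1000).round())
E
```

```text
[0.26837917 0.00472787 1.61941901]
[[ 0.67634231  0.10754706]
 [ 0.73119963 -0.14902265]
 [ 0.50304012 -0.1991677 ]
 [ 0.4493181   0.05888024]]
[ 0.66087509 -0.0302937   0.21047566] 12.059366734159207 [ 0.33481732  3.58165029  1.88726124 -3.89018627  0.23283589 -2.84253796
 -2.45491445  3.15107394]
flat [0.53344683 0.02756663] bin [-112.52765076   83.20639724] len 0.07748484430180652 0.04069946383392633
yaw deg rel bin 6.981620799969977 [[ -77.  108.]
 [ -71.   68.]
 [-149.   58.]
 [-154.   99.]]
squat [ 0.56592262 -0.12489342] bin [-112.62127796  -72.67410766] len 0.0409625956160582 0.03450981543707099
yaw deg rel bin -12.875799744173225 [[ -89.  -60.]
 [ -96.  -94.]
 [-137.  -86.]
 [-129.  -50.]]
```

```bash
python3 - <<'E'
from h import *
c=robot.get_calibration('wrist'); M=np.linalg.inv(c['mount']); f=K(c)
for z in (0,-.013,-.019,-.04):
  for x in (-.011,.011):
   for y in (.0425,.057):
    p=M@[x,y,z,1]; print(z,x,y,(c['cx']+f*p[0]/p[2]).round(),(c['cy']+f*p[1]/p[2]).round())
a=cv2.imread("pics/wrist0.png")[230:400,120:520]; cv2.imwrite("pics/w0z.png",cv2.resize(np.clip(a*3.0,0,255).astype('uint8'),None,fx=2,fy=2))
E
```

```text
0 -0.011 0.0425 410.0 287.0
0 -0.011 0.057 440.0 287.0
0 0.011 0.0425 414.0 246.0
0 0.011 0.057 445.0 246.0
-0.013 -0.011 0.0425 417.0 303.0
-0.013 -0.011 0.057 449.0 303.0
-0.013 0.011 0.0425 421.0 259.0
-0.013 0.011 0.057 455.0 259.0
-0.019 -0.011 0.0425 421.0 311.0
-0.019 -0.011 0.057 454.0 312.0
-0.019 0.011 0.0425 426.0 266.0
-0.019 0.011 0.057 461.0 266.0
-0.04 -0.011 0.0425 436.0 346.0
-0.04 -0.011 0.057 475.0 346.0
-0.04 0.011 0.0425 443.0 295.0
-0.04 0.011 0.057 484.0 295.0
```

View pics/w0z.png

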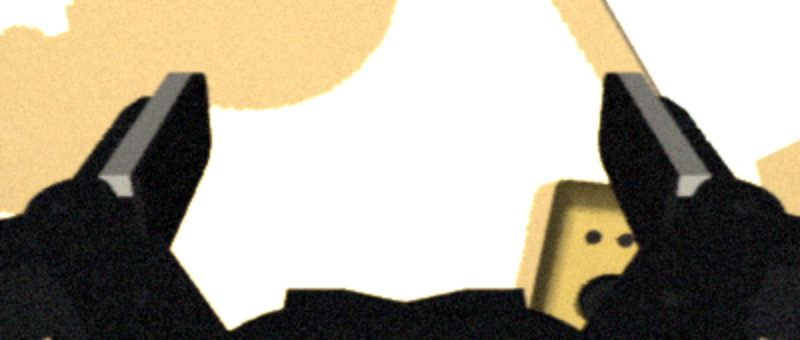

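The open finger ends sit about 13–17 mm behind the TCP in the wrist picture, so the TCP is the shut fingertip. I'll turn the tool so its jaw axis lies along the bin's x axis, then travel to beside the pack.

Emit:
move_arm --deltas '[{"linear": [0,0,0],"twist": [0,0,0.142],"claw": -0.3},{"linear": [0,0,0],"twist": [0,0,0.142],"claw": -0.3},{"linear": [0,0,0],"twist": [0,0,0.142],"claw": -0.3},{"linear": [0,0,0],"twist": [0,0,0.142],"claw": -0.3},{"linear": [0,0,0],"twist": [0,0,0.142],"claw": -0.3},{"linear": [0,0,0],"twist": [0,0,0.142],"claw": -0.3},{"linear": [0,0,0],"twist": [0,0,0.142],"claw": -0.3},{"linear": [0,0,0],"twist": [0,0,0],"claw": -0.3}]' --newtons 30

```text
t: 1.05
position: [0.1962, 0.5138, 0.2312]
ee_rot: [1.977, 2.442, -0.0]
contact_force: [0.2, -0.6, 0.1]
finger_gap: 0.353
```

Emit:
move_arm --deltas '[{"linear": [-0.5,0.22,0],"twist": [0,0,0],"claw": -0.3},{"linear": [-0.8,0.37,0],"twist": [0,0,0],"claw": -0.3},{"linear": [-0.8,0.37,0],"twist": [0,0,0],"claw": -0.3},{"linear": [-0.8,0.37,0],"twist": [0,0,0],"claw": -0.3},{"linear": [-0.8,0.37,0],"twist": [0,0,0],"claw": -0.3},{"linear": [-0.8,0.37,0],"twist": [0,0,0],"claw": -0.3},{"linear": [-0.8,0.37,0],"twist": [0,0,0],"claw": -0.3},{"linear": [-0.8,0.37,0],"twist": [0,0,0],"claw": -0.3},{"linear": [-0.8,0.37,0],"twist": [0,0,0],"claw": -0.3},{"linear": [-0.8,0.37,0],"twist": [0,0,0],"claw": -0.3},{"linear": [-0.8,0.37,0],"twist": [0,0,0],"claw": -0.3},{"linear": [-0.8,0.37,0],"twist": [0,0,0],"claw": -0.3},{"linear": [-0.8,0.37,0],"twist": [0,0,0],"claw": -0.3},{"linear": [-0.8,0.37,0],"twist": [0,0,0],"claw": -0.3},{"linear": [-0.8,0.37,0],"twist": [0,0,0],"claw": -0.3},{"linear": [-0.65,0.3,0],"twist": [0,0,0],"claw": -0.3},{"linear": [0,0,0],"twist": [0,0,0],"claw": -0.3}]'

```text
t: 2.75
position: [0.5248, 0.0763, 0.2306]
ee_rot: [1.972, 2.445, -0.001]
contact_force: [0.7, 0.7, -0.5]
finger_gap: 0.352
```

```bash
cat >> h.py <<'E'
B=np.array([.66087509,-.0302937,.21047566])
def tobin(p):
    a=B[2];d=np.asarray(p)[:2]-B[:2]; return np.array([d[0]*np.cos(a)+d[1]*np.sin(a),-d[0]*np.sin(a)+d[1]*np.cos(a)])
def frombin(x,y,z):
    a=B[2]; return np.array([B[0]+x*np.cos(a)-y*np.sin(a),B[1]+x*np.sin(a)+y*np.cos(a),z])
def st():
    s=robot.read_state(); R=Rn.from_rotvec(s['ee_rot']).as_matrix()
    Rb=Rn.from_euler('z',-B[2]).as_matrix()@R
    print('t',round(s['t'],2),'bin',(tobin(s['position'])*1000).round(1),'z',round(s['position'][2]*1000,1),'x',Rb[:,0].round(3),'z',Rb[:,2].round(3),'gap',round(s['finger_gap'],3),'F',np.round(s['contact_force'],1),'q',np.round(s['q'],3)); return s
E
python3 - <<'E'
from h import *
s=st(); im=robot.read_camera('wrist'); cv2.imwrite('pics/w1.png',im[:,:,::-1])
c=wristcal(s)
for n,pt in (('near L',(-.19,.135,.09)),('near R',(-.19,-.135,.09)),('far L',(.045,.135,.09)),('cheekL',(-.045,.075,.115)),('flatc',(-.112,.083,.112))): print(n,proj(c,frombin(*pt)).round())
im=robot.read_camera('top'); cv2.imwrite('pics/t1.png',im[:,:,::-1])
E
```

```text
t 2.75 bin [-110.8  132.7] z 230.6 x [-0.003  1.    -0.   ] z [-0. -0. -1.] gap 0.352 F [ 0.7  0.7 -0.5] q [-1.400e-02  2.250e-01 -2.500e-02  1.320e+00 -1.000e-03  1.344e+00]
near L [[230. 184.]]
near R [[250. 418.]]
far L [[501. 185.]]
cheekL [[398. 261.]]
flatc [[320. 250.]]
```

View pics/w1.png

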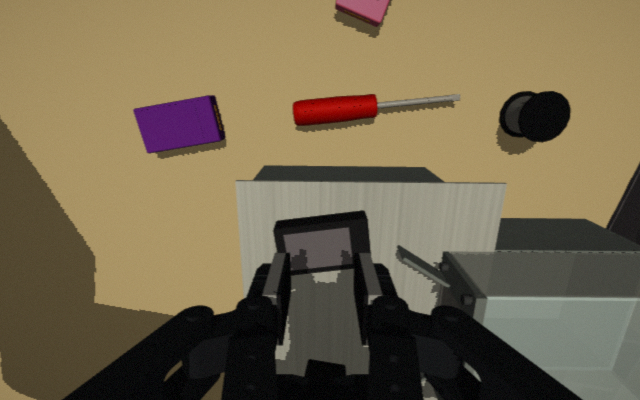

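The wrist view agrees with the fit to within about 4 mm: shelf corners seen at (237,181) and (505,183) against (230,184) and (501,185) expected, pack centre at about (324,244). Now descend outside the pack, watching for force.

Emit:
move_arm --deltas '[{"linear": [0.1,0,0.6],"twist": [0,0,0],"claw": -0.3},{"linear": [0,0,0.8],"twist": [0,0,0],"claw": -0.3},{"linear": [0,0,0.8],"twist": [0,0,0],"claw": -0.3},{"linear": [0,0,0.6],"twist": [0,0,0],"claw": -0.3},{"linear": [0,0,0.3],"twist": [0,0,0],"claw": -0.3},{"linear": [0,0,0.15],"twist": [0,0,0],"claw": -0.3},{"linear": [0,0,0.1],"twist": [0,0,0],"claw": -0.3},{"linear": [0,0,0],"twist": [0,0,0],"claw": -0.3}]'

```text
t: 3.65
position: [0.5225, 0.083, 0.0978]
ee_rot: [1.973, 2.444, 0.001]
contact_force: [-0.3, -0.2, -0.1]
finger_gap: 0.352
```

```bash
python3 - <<'E'
from h import *
s=st(); im=robot.read_camera('wrist'); cv2.imwrite('pics/w2.png',im[:,:,::-1])
im=robot.read_camera('side'); cv2.imwrite('pics/s2.png',cv2.resize(im[120:270,220:400,::-1],None,fx=4,fy=4))
E
```

```text
t 3.65 bin [-111.7  139.7] z 97.8 x [-0.002  1.    -0.   ] z [ 0.001 -0.    -1.   ] gap 0.352 F [-0.3 -0.2 -0.1] q [-1.000e-03  2.980e-01 -2.770e-01  9.950e-01  0.000e+00  1.357e+00]
```

View pics/w2.png

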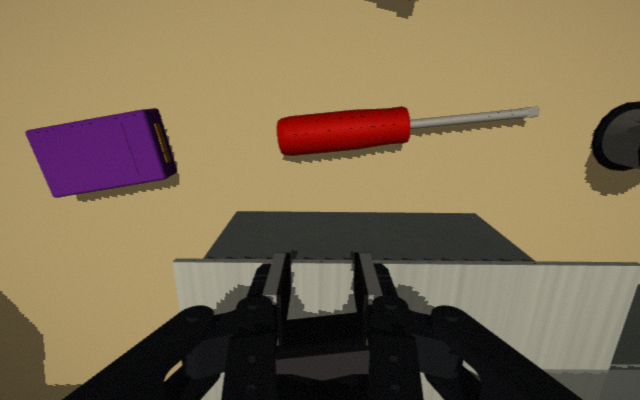

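View pics/s2.png

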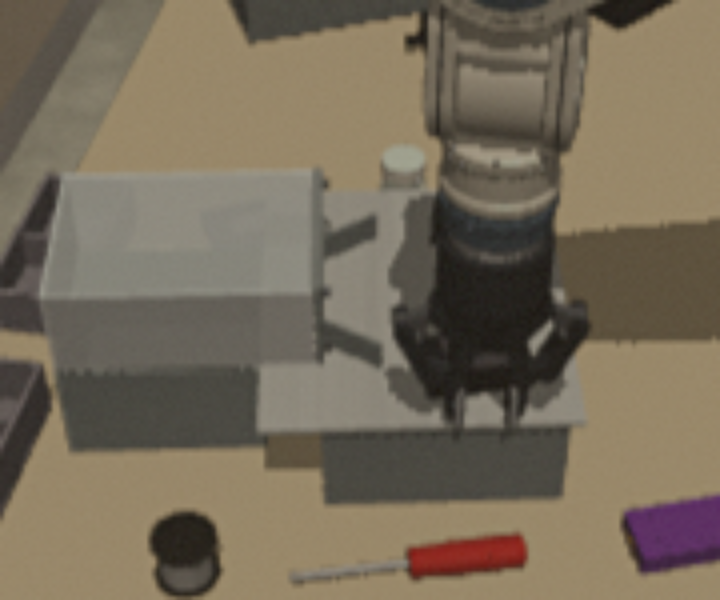

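The fingers are beside the pack with their tips just above the shelf top, and no force shows. Now the slow sideways push.

Emit:
move_arm --deltas '[{"linear": [-0.15,0,0],"twist": [0,0,0],"claw": -0.3},{"linear": [-0.15,0,0],"twist": [0,0,0],"claw": -0.3},{"linear": [-0.12,0,0],"twist": [0,0,0],"claw": -0.3},{"linear": [-0.12,0,0],"twist": [0,0,0],"claw": -0.3},{"linear": [-0.12,0,0],"twist": [0,0,0],"claw": -0.3},{"linear": [-0.12,0,0],"twist": [0,0,0],"claw": -0.3},{"linear": [-0.12,0,0],"twist": [0,0,0],"claw": -0.3},{"linear": [-0.12,0,0],"twist": [0,0,0],"claw": -0.3},{"linear": [-0.12,0,0],"twist": [0,0,0],"claw": -0.3},{"linear": [-0.12,0,0],"twist": [0,0,0],"claw": -0.3},{"linear": [-0.12,0,0],"twist": [0,0,0],"claw": -0.3}]'

```text
t: 4.85
position: [0.5339, 0.0284, 0.0973]
ee_rot: [-1.974, -2.444, 0.0]
contact_force: [-0.7, 1.6, 1.1]
finger_gap: 0.351
```

```bash
python3 - <<'E'
from h import *
s=st(); im=robot.read_camera('wrist'); cv2.imwrite('pics/w3.png',im[:,:,::-1])
E
```

```text
t 4.85 bin [-111.9   84. ] z 97.3 x [-0.002  1.     0.   ] z [-0.  0. -1.] gap 0.351 F [-0.7  1.6  1.1] q [-0.104  0.308 -0.264  0.999  0.     1.255]
```

View pics/w3.png

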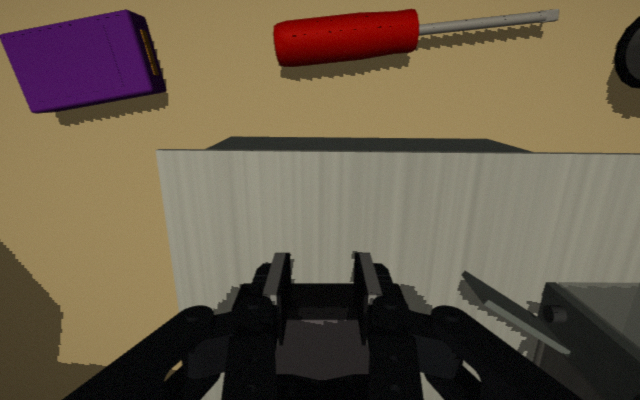

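The pack is square against both fingers, with its edge level at about row 313, at about 1.6 N. I'll go on to the middle of the shelf.

Emit:
move_arm --deltas '[{"linear": [-0.12,0,0],"twist": [0,0,0],"claw": -0.3},{"linear": [-0.12,0,0],"twist": [0,0,0],"claw": -0.3},{"linear": [-0.12,0,0],"twist": [0,0,0],"claw": -0.3},{"linear": [-0.12,0,0],"twist": [0,0,0],"claw": -0.3},{"linear": [-0.12,0,0],"twist": [0,0,0],"claw": -0.3},{"linear": [-0.12,0,0],"twist": [0,0,0],"claw": -0.3},{"linear": [-0.12,0,0],"twist": [0,0,0],"claw": -0.3},{"linear": [-0.12,0,0],"twist": [0,0,0],"claw": -0.3},{"linear": [-0.12,0,0],"twist": [0,0,0],"claw": -0.3},{"linear": [-0.08,0,0],"twist": [0,0,0],"claw": -0.3},{"linear": [0,0,0],"twist": [0,0,0],"claw": -0.3}]'

```text
t: 6.0
position: [0.5438, -0.0171, 0.0973]
ee_rot: [1.974, 2.443, -0.0]
contact_force: [0.3, -0.1, -0.6]
finger_gap: 0.349
```

```bash
python3 - <<'E'
from h import *
s=st()
E
```

```text
t 6.0 bin [-111.8   37.4] z 97.3 x [-0.001  1.    -0.   ] z [ 0. -0. -1.] gap 0.349 F [ 0.3 -0.1 -0.6] q [-0.186  0.322 -0.242  1.006 -0.     1.174]
```

Pack moved. Next I back off sideways, rise and swing behind it while turning a quarter turn.

Emit:
move_arm --deltas '[{"linear": [0.3,0,0],"twist": [0,0,0],"claw": -0.3},{"linear": [0.5,0,0],"twist": [0,0,0],"claw": -0.3},{"linear": [0,0,-0.5],"twist": [0,0,0],"claw": -0.3},{"linear": [0,0,-0.9],"twist": [0,0,0],"claw": -0.3},{"linear": [0,0,-0.9],"twist": [0,0,0],"claw": -0.3},{"linear": [0,0,-0.9],"twist": [0,0,0],"claw": -0.5},{"linear": [-0.4,-0.6,-0.2],"twist": [0,0,0],"claw": -0.5},{"linear": [-0.7,-0.8,0],"twist": [0,0,0],"claw": -0.5},{"linear": [-0.5,-0.8,0],"twist": [0,0,0],"claw": -0.5},{"linear": [0,0,0],"twist": [0,0,0.14],"claw": -0.52},{"linear": [0,0,0],"twist": [0,0,0.14],"claw": -0.52},{"linear": [0,0,0],"twist": [0,0,0.14],"claw": -0.52},{"linear": [0,0,0],"twist": [0,0,0.14],"claw": -0.52},{"linear": [0,0,0],"twist": [0,0,0.14],"claw": -0.52},{"linear": [0,0,0],"twist": [0,0,0.14],"claw": -0.52},{"linear": [0,0,0],"twist": [0,0,0.14],"claw": -0.52},{"linear": [0,0,0],"twist": [0,0,0.14],"claw": -0.52},{"linear": [0,0,0],"twist": [0,0,0.14],"claw": -0.52},{"linear": [0,0,0],"twist": [0,0,0.14],"claw": -0.52},{"linear": [0,0,0],"twist": [0,0,0.14],"claw": -0.52}]'

```text
t: 8.0
position: [0.4641, -0.0654, 0.2334]
ee_rot: [-3.119, -0.372, -0.0]
contact_force: [-0.2, 0.1, -0.3]
finger_gap: 0.239
```

```bash
python3 - <<'E'
from h import *
s=st(); im=robot.read_camera('wrist'); cv2.imwrite('pics/w4.png',im[:,:,::-1])
im=robot.read_camera('top'); cv2.imwrite('pics/t4.png',cv2.resize(im[80:260,210:450,::-1],None,fx=3.3,fy=3.3))
E
```

```text
t 8.0 bin [-199.8    6.7] z 233.4 x [1.    0.027 0.   ] z [ 0.  0. -1.] gap 0.239 F [-0.2  0.1 -0.3] q [-0.319  0.119 -0.152  1.3    0.     2.584]
```

View pics/w4.png

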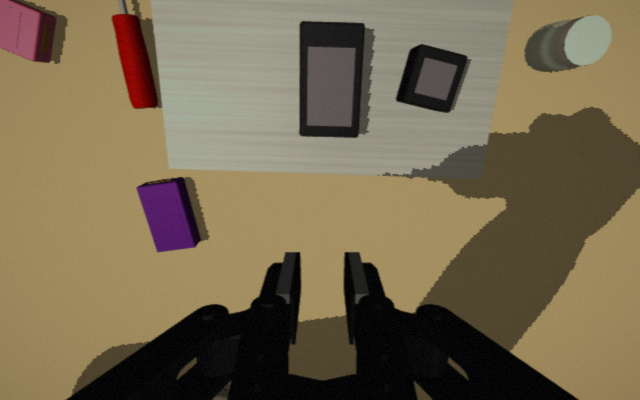

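View pics/t4.png

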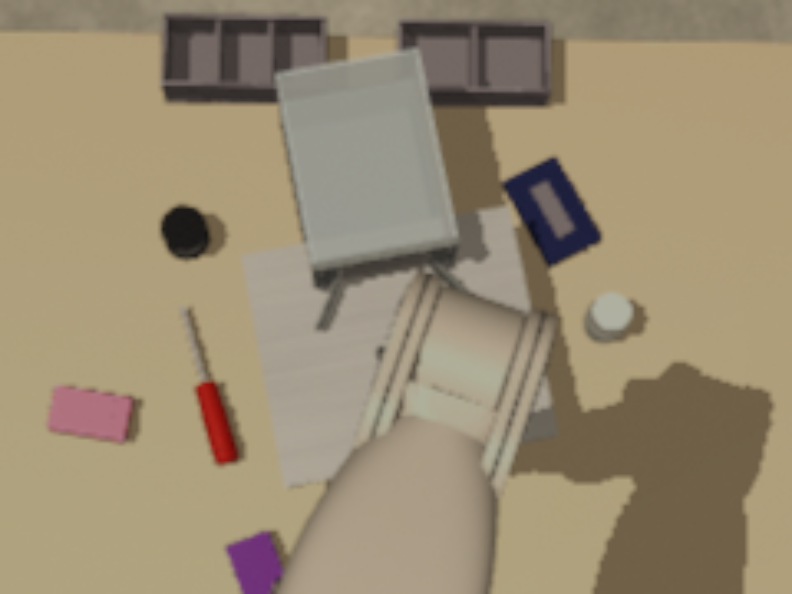

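The wrist view shows the pack square at columns 300–364, rows 22–136. The squat pack is undisturbed at (432,78), and the shelf's near corners are at (168,167) and about (481,177).

```bash
python3 - <<'E'
from h import *
s=st(); c=wristcal(s)
for n,p,z in (('shelfL',(168,167),.09),('shelfR',(481,177),.09),('p1',(301,22),.112),('p2',(364,24),.112),('p3',(359,136),.112),('p4',(300,136),.112),('sq',(432,78),.12)):
    print(n,(tobin(ray(c,*p,z))*1000).round(1))
E
```

```text
t 8.1 bin [-199.8    6.6] z 233.4 x [1.    0.031 0.   ] z [ 0.  0. -1.] gap 0.239 F [0.4 0.4 0.2] q [-0.32   0.119 -0.152  1.3    0.     2.581]
shelfL [-185.   138.8]
shelfR [-185.5 -132.3]
p1 [-73.4  24.4]
p2 [-73.3 -19.8]
p3 [-150.9  -21.4]
p4 [-152.3   24.2]
sq [-107.6  -69.7]
```

The pack centre is at y ≈ 2 mm in my frame, about −1 mm against the shelf middle, and square. I'll lean the tool 40° with the tips ahead and centre it.

Emit:
move_arm --deltas '[{"linear": [0,0.12,0],"twist": [0,0,0.03],"claw": -0.52},{"linear": [0,0,0],"twist": [0,0.14,0],"claw": -0.52},{"linear": [0,0,0],"twist": [0,0.14,0],"claw": -0.52},{"linear": [0,0,0],"twist": [0,0.14,0],"claw": -0.52},{"linear": [0,0,0],"twist": [0,0.14,0],"claw": -0.52},{"linear": [0,0,0],"twist": [0,0.14,0],"claw": -0.52},{"linear": [0,0,0],"twist": [0,0,0],"claw": -0.52},{"linear": [0,0,0],"twist": [0,0,0],"claw": -0.52}]'

```text
t: 8.9
position: [0.4652, -0.0719, 0.2337]
ee_rot: [-2.871, -0.306, -1.046]
contact_force: [1.3, -1.2, 0.3]
finger_gap: 0.239
```

```bash
cat >> h.py <<'E'
def need(x,y,z):
    s=st(); R=Rn.from_rotvec(s['ee_rot']).as_matrix(); print('tool units',(R.T@(frombin(x,y,z)-s['position'])/.04).round(3)); return s
def need_dir(*d):
    s=robot.read_state(); R=Rn.from_rotvec(s['ee_rot']).as_matrix(); a=B[2]
    w=Rn.from_euler('z',a).apply(d); print('dir',d,'->',(R.T@w/.04).round(3))
E
python3 - <<'E'
from h import *
need(-.182,.002,.130); need(-.182,.002,.0985); need_dir(.01,0,0)
E
```

```text
t 8.9 bin [-2.001e+02  2.000e-01] z 233.7 x [0.766 0.002 0.643] z [ 0.643 -0.001 -0.766] gap 0.239 F [ 1.3 -1.2  0.3] q [-0.66  -0.225 -0.68   0.619  0.513  2.402]
tool units [-1.321 -0.049  2.277]
t 8.9 bin [-2.001e+02  2.000e-01] z 233.7 x [0.766 0.002 0.643] z [ 0.643 -0.001 -0.766] gap 0.239 F [ 1.3 -1.2  0.3] q [-0.66  -0.225 -0.68   0.619  0.513  2.402]
tool units [-1.828 -0.051  2.88 ]
dir (0.01, 0, 0) -> [0.191 0.    0.161]
```

Emit:
move_arm --deltas '[{"linear": [-0.26,-0.01,0.46],"twist": [0,0,0],"claw": -0.52},{"linear": [-0.26,-0.01,0.46],"twist": [0,0,0],"claw": -0.52},{"linear": [-0.26,-0.01,0.46],"twist": [0,0,0],"claw": -0.52},{"linear": [-0.26,-0.01,0.46],"twist": [0,0,0],"claw": -0.52},{"linear": [-0.26,-0.01,0.46],"twist": [0,0,0],"claw": -0.52},{"linear": [-0.1,0,0.12],"twist": [0,0,0],"claw": -0.52},{"linear": [-0.1,0,0.12],"twist": [0,0,0],"claw": -0.52},{"linear": [-0.1,0,0.12],"twist": [0,0,0],"claw": -0.52},{"linear": [-0.1,0,0.1],"twist": [0,0,0],"claw": -0.52},{"linear": [0,0,0],"twist": [0,0,0],"claw": -0.52},{"linear": [0,0,0],"twist": [0,0,0],"claw": -0.52}]'

```text
t: 10.0
position: [0.4838, -0.0653, 0.1053]
ee_rot: [-2.869, -0.306, -1.047]
contact_force: [0.8, 0.5, 0.2]
finger_gap: 0.24
```

```bash
python3 - <<'E'
from h import *
s=need(-.182,.002,.0985); im=robot.read_camera('wrist'); cv2.imwrite('pics/w5.png',im[:,:,::-1])
im=robot.read_camera('side'); cv2.imwrite('pics/s5.png',cv2.resize(im[120:270,220:400,::-1],None,fx=4,fy=4))
E
```

```text
t 10.0 bin [-180.5    2.8] z 105.3 x [0.765 0.002 0.644] z [ 0.644  0.001 -0.765] gap 0.24 F [0.8 0.5 0.2] q [-0.607 -0.03  -0.928  0.151  0.49   2.455]
tool units [-0.138  0.02   0.106]
```

View pics/w5.png

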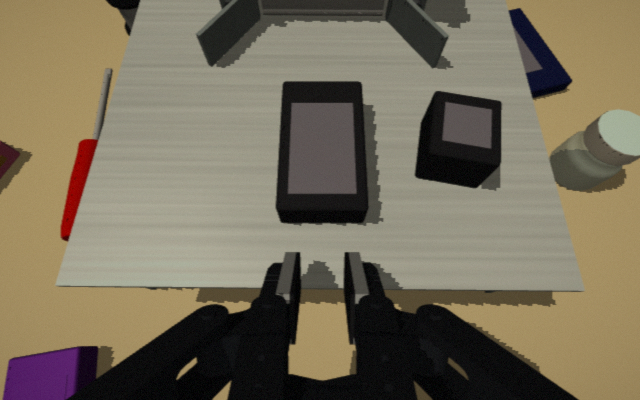

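View pics/s5.png

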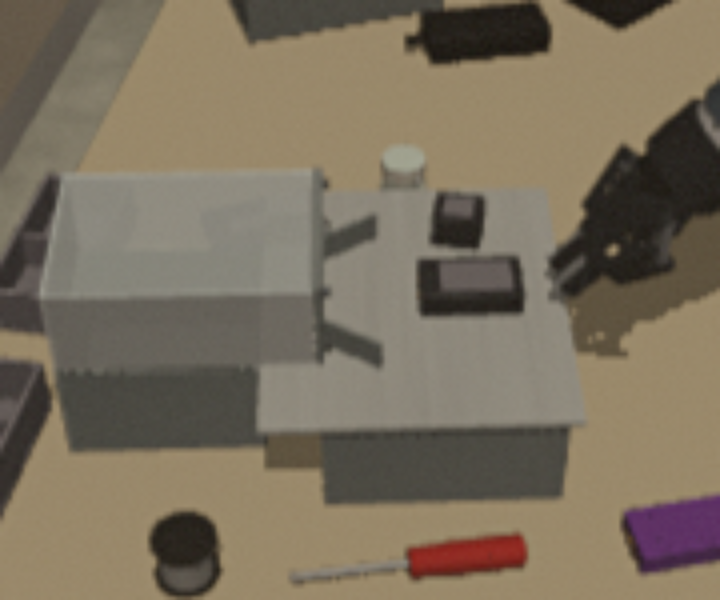

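The pack (columns 278–366) sits centred between the cheek tips (198 and 447). I'll advance a little and lower the last 6 mm.

Emit:
move_arm --deltas '[{"linear": [0.12,0.01,0.1],"twist": [0,0,0],"claw": -0.52},{"linear": [0.12,0.01,0.1],"twist": [0,0,0],"claw": -0.52},{"linear": [-0.05,0,0.06],"twist": [0,0,0],"claw": -0.52},{"linear": [-0.05,0,0.06],"twist": [0,0,0],"claw": -0.52},{"linear": [0,0,0],"twist": [0,0,0],"claw": -0.52},{"linear": [0,0,0],"twist": [0,0,0],"claw": -0.52}]'

```text
t: 10.7
position: [0.4959, -0.0631, 0.0985]
ee_rot: [-2.868, -0.306, -1.046]
contact_force: [-0.4, 1.1, 0.3]
finger_gap: 0.239
```

```bash
python3 - <<'E'
from h import *
s=need(-.1,.002,.0985)
E
```

```text
t 10.7 bin [-168.2    2.4] z 98.5 x [0.765 0.001 0.644] z [ 0.644  0.002 -0.765] gap 0.239 F [-0.4  1.1  0.3] q [-5.790e-01  2.000e-03 -9.240e-01  1.120e-01  4.760e-01  2.482e+00]
tool units [1.303 0.014 1.098]
```

Emit:
move_arm --deltas '[{"linear": [0.1,0,0.084],"twist": [0,0,0],"claw": -0.52},{"linear": [0.1,0,0.084],"twist": [0,0,0],"claw": -0.52},{"linear": [0.1,0,0.084],"twist": [0,0,0],"claw": -0.52},{"linear": [0.1,0,0.084],"twist": [0,0,0],"claw": -0.52},{"linear": [0.1,0,0.084],"twist": [0,0,0],"claw": -0.52},{"linear": [0.1,0,0.084],"twist": [0,0,0],"claw": -0.52},{"linear": [0.1,0,0.084],"twist": [0,0,0],"claw": -0.52},{"linear": [0.1,0,0.084],"twist": [0,0,0],"claw": -0.52},{"linear": [0.1,0,0.084],"twist": [0,0,0],"claw": -0.52},{"linear": [0.1,0,0.084],"twist": [0,0,0],"claw": -0.52},{"linear": [0.1,0,0.084],"twist": [0,0,0],"claw": -0.52},{"linear": [0.1,0,0.084],"twist": [0,0,0],"claw": -0.52}]'

```text
t: 11.9
position: [0.5578, -0.0499, 0.0989]
ee_rot: [-2.868, -0.306, -1.047]
contact_force: [-2.2, -0.9, 0.8]
finger_gap: 0.24
```

```bash
python3 - <<'E'
from h import *
s=need(0,.002,.0985); im=robot.read_camera('wrist'); cv2.imwrite('pics/w6.png',im[:,:,::-1])
im=robot.read_camera('side'); cv2.imwrite('pics/s6.png',cv2.resize(im[120:270,220:400,::-1],None,fx=4,fy=4))
E
```

```text
t 11.9 bin [-104.9    2.4] z 98.9 x [0.765 0.002 0.644] z [ 0.644  0.001 -0.765] gap 0.24 F [-2.2 -0.9  0.8] q [-0.457  0.092 -0.833  0.062  0.412  2.597]
tool units [1.998 0.016 1.697]
```

View pics/w6.png

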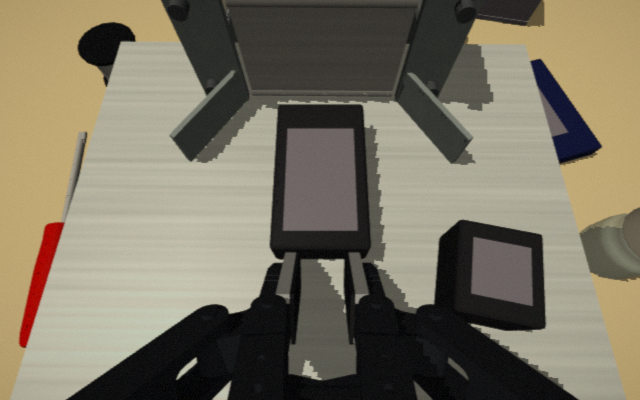

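View pics/s6.png

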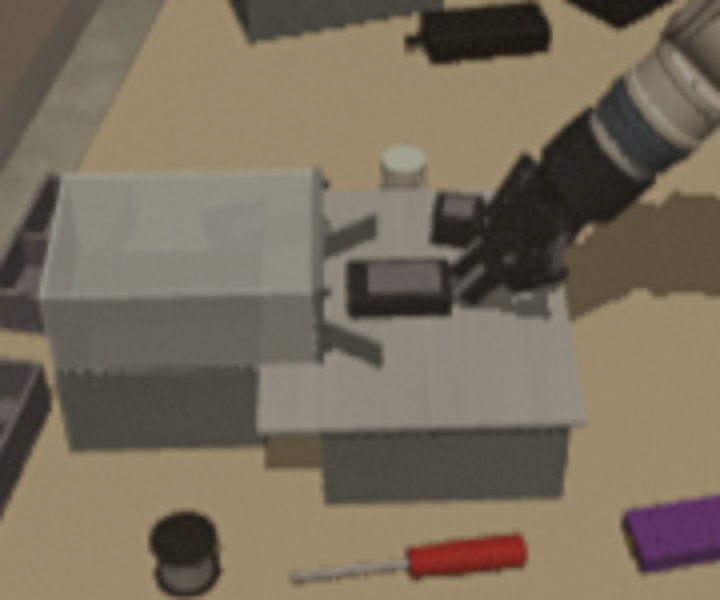

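The pack is straight and centred and its front is about to meet the flap. The force is about 2 N and the squat pack is clear. Pushing on under the flap.

Emit:
move_arm --deltas '[{"linear": [0.1,0,0.084],"twist": [0,0,0],"claw": -0.52},{"linear": [0.1,0,0.084],"twist": [0,0,0],"claw": -0.52},{"linear": [0.1,0,0.084],"twist": [0,0,0],"claw": -0.52},{"linear": [0.1,0,0.084],"twist": [0,0,0],"claw": -0.52},{"linear": [0.1,0,0.084],"twist": [0,0,0],"claw": -0.52},{"linear": [0.1,0,0.084],"twist": [0,0,0],"claw": -0.52},{"linear": [0.1,0,0.084],"twist": [0,0,0],"claw": -0.52},{"linear": [0.1,0,0.084],"twist": [0,0,0],"claw": -0.52}]'

```text
t: 12.8
position: [0.5986, -0.041, 0.0989]
ee_rot: [-2.868, -0.306, -1.047]
contact_force: [-0.5, -0.2, 0.3]
finger_gap: 0.243
```

```bash
python3 - <<'E'
from h import *
s=need(0,.002,.0985); im=robot.read_camera('wrist'); cv2.imwrite('pics/w7.png',im[:,:,::-1])
E
```

```text
t 12.8 bin [-63.1   2.5] z 98.9 x [0.765 0.002 0.644] z [ 0.644  0.002 -0.765] gap 0.243 F [-0.5 -0.2  0.3] q [-0.394  0.151 -0.764  0.051  0.376  2.654]
tool units [1.2   0.017 1.024]
```

View pics/w7.png

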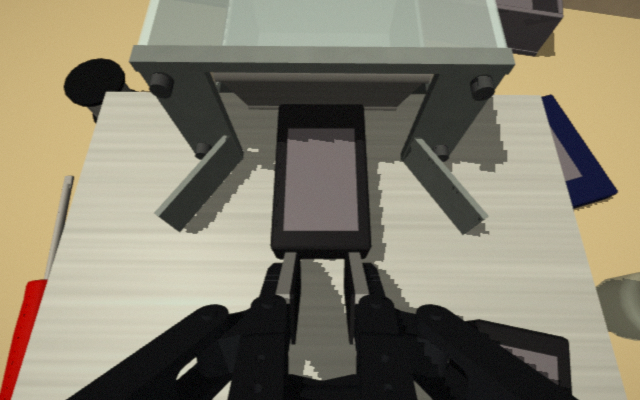

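The flap has begun to open and rests on the pack (lower edge at about row 105). The pack is still straight. Continuing.

Emit:
move_arm --deltas '[{"linear": [0.1,0,0.084],"twist": [0,0,0],"claw": -0.52},{"linear": [0.1,0,0.084],"twist": [0,0,0],"claw": -0.52},{"linear": [0.1,0,0.084],"twist": [0,0,0],"claw": -0.52},{"linear": [0.1,0,0.084],"twist": [0,0,0],"claw": -0.52},{"linear": [0.1,0,0.084],"twist": [0,0,0],"claw": -0.52},{"linear": [0.1,0,0.084],"twist": [0,0,0],"claw": -0.52},{"linear": [0.1,0,0.084],"twist": [0,0,0],"claw": -0.52},{"linear": [0.1,0,0.084],"twist": [0,0,0],"claw": -0.52},{"linear": [0,0,0],"twist": [0,0,0],"claw": -0.52}]'

```text
t: 13.75
position: [0.6399, -0.0322, 0.0992]
ee_rot: [-2.868, -0.307, -1.048]
contact_force: [-0.5, -0.2, 0.3]
finger_gap: 0.238
```

```bash
python3 - <<'E'
from h import *
s=need(0,.002,.0985); im=robot.read_camera('wrist'); cv2.imwrite('pics/w8.png',im[:,:,::-1])
im=robot.read_camera('side'); cv2.imwrite('pics/s8.png',cv2.resize(im[120:270,220:400,::-1],None,fx=4,fy=4))
E
```

```text
t 13.75 bin [-20.9   2.5] z 99.2 x [0.764 0.002 0.645] z [ 0.645  0.002 -0.764] gap 0.238 F [-0.5 -0.2  0.3] q [-0.341  0.207 -0.688  0.053  0.346  2.7  ]
tool units [0.388 0.015 0.351]
```

View pics/w8.png

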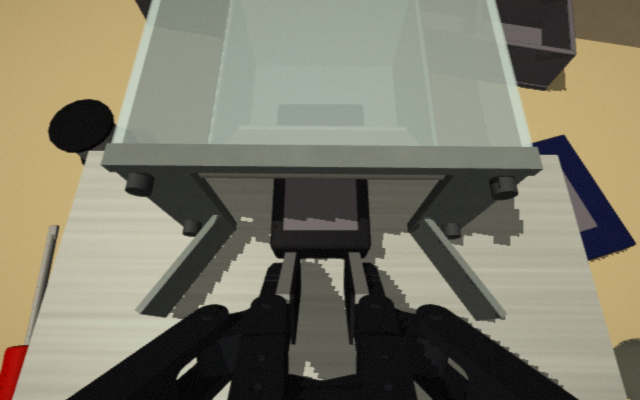

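View pics/s8.png

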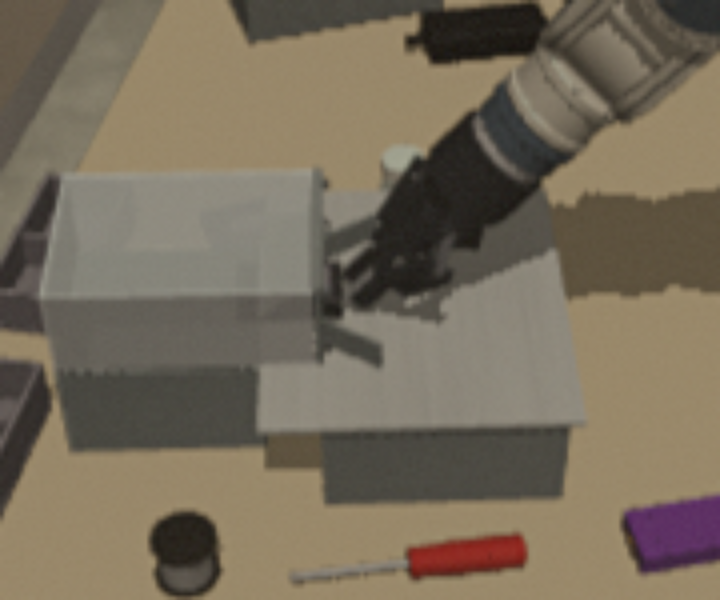

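The pack's rear is just short of the flap's plane, lintel well clear. I'll continue in two short stages.

Emit:
move_arm --deltas '[{"linear": [0.096,0,0.085],"twist": [0,0,0],"claw": -0.52},{"linear": [0.096,0,0.085],"twist": [0,0,0],"claw": -0.52},{"linear": [0.096,0,0.085],"twist": [0,0,0],"claw": -0.52},{"linear": [0.096,0,0.085],"twist": [0,0,0],"claw": -0.52},{"linear": [0,0,0],"twist": [0,0,0],"claw": -0.52}]'

```text
t: 14.35
position: [0.66, -0.0279, 0.0987]
ee_rot: [-2.868, -0.307, -1.048]
contact_force: [-0.5, -0.2, -0.1]
finger_gap: 0.241
```

```bash
python3 - <<'E'
from h import *
s=need(0.012,.002,.0985); im=robot.read_camera('wrist'); cv2.imwrite('pics/w9.png',im[:,:,::-1])
E
```

```text
t 14.35 bin [-0.4  2.5] z 98.7 x [0.764 0.002 0.645] z [ 0.645  0.001 -0.764] gap 0.241 F [-0.5 -0.2 -0.1] q [-0.318  0.236 -0.65   0.056  0.332  2.72 ]
tool units [0.233 0.014 0.203]
```

View pics/w9.png

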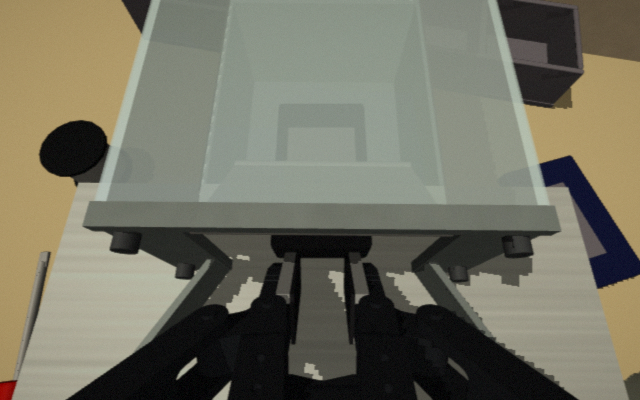

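Still pushing cleanly under the lintel (lintel edge at row 232, fingers at row 253). A bit further for the tip-over.

Emit:
move_arm --deltas '[{"linear": [0.076,0,0.065],"twist": [0,0,0],"claw": -0.52},{"linear": [0.076,0,0.065],"twist": [0,0,0],"claw": -0.52},{"linear": [0,0,0],"twist": [0,0,0],"claw": -0.52},{"linear": [0,0,0],"twist": [0,0,0],"claw": -0.52}]'

```text
t: 14.8
position: [0.6671, -0.0262, 0.0985]
ee_rot: [-2.868, -0.307, -1.047]
contact_force: [0.1, -0.6, -0.2]
finger_gap: 0.244
```

```bash
python3 - <<'E'
from h import *
s=need(0.012,.002,.0985); im=robot.read_camera('wrist'); cv2.imwrite('pics/w10.png',im[:,:,::-1])
im=robot.read_camera('side'); cv2.imwrite('pics/s10.png',cv2.resize(im[120:270,220:400,::-1],None,fx=4,fy=4))
E
```

```text
t 14.8 bin [6.9 2.7] z 98.5 x [0.765 0.002 0.644] z [ 0.644  0.002 -0.765] gap 0.244 F [ 0.1 -0.6 -0.2] q [-0.31   0.246 -0.636  0.059  0.327  2.727]
tool units [0.097 0.018 0.081]
```

View pics/w10.png

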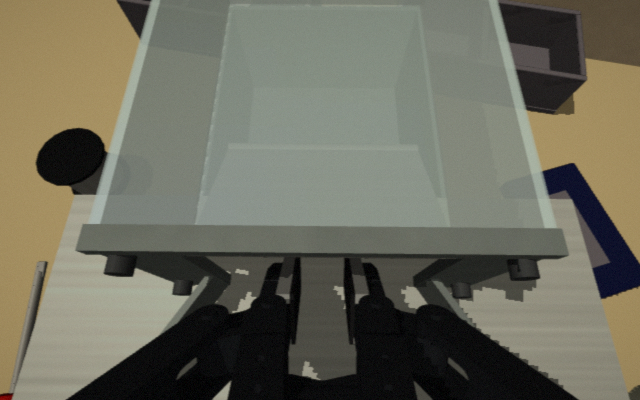

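View pics/s10.png

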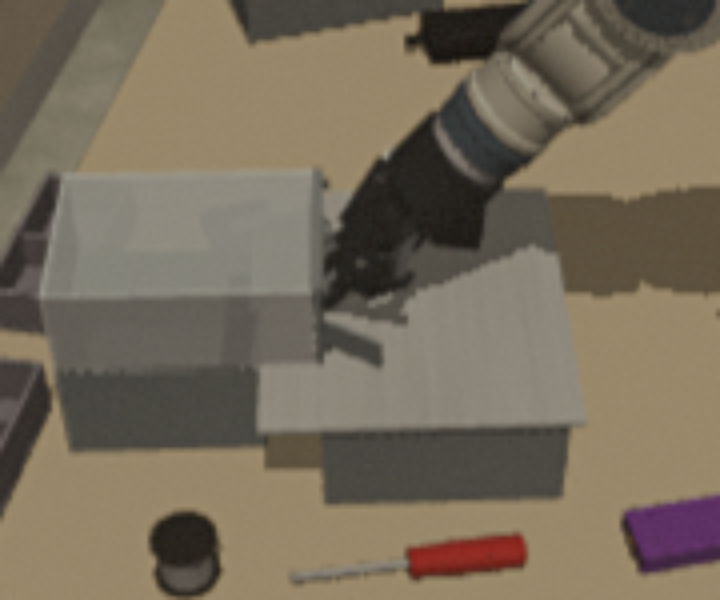

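The pack is gone from the fingers and the flap lies on them, so it has tipped in. I'll draw straight back along the same path, then rise.

Emit:
move_arm --deltas '[{"linear": [-0.2,0,-0.17],"twist": [0,0,0],"claw": -0.52},{"linear": [-0.3,0,-0.25],"twist": [0,0,0],"claw": -0.52},{"linear": [-0.4,0,-0.335],"twist": [0,0,0],"claw": -0.52},{"linear": [-0.5,0,-0.42],"twist": [0,0,0],"claw": -0.52},{"linear": [-0.5,0,-0.42],"twist": [0,0,0],"claw": -0.52},{"linear": [-0.5,0,-0.42],"twist": [0,0,0],"claw": -0.52},{"linear": [-0.5,0,-0.42],"twist": [0,0,0],"claw": -0.52},{"linear": [0.2,0,-0.25],"twist": [0,0,0],"claw": -0.52},{"linear": [0.4,0,-0.5],"twist": [0,0,0],"claw": -0.52},{"linear": [0.4,0,-0.5],"twist": [0,0,0],"claw": -0.52},{"linear": [0.4,0,-0.5],"twist": [0,0,0],"claw": -0.52},{"linear": [0.0,0,-0.9],"twist": [0,0,0],"claw": -0.52},{"linear": [0.0,0,-0.9],"twist": [0,0,0],"claw": -0.52},{"linear": [0,0,0],"twist": [0,0,0],"claw": -0.52}]'

```text
t: 16.3
position: [0.4699, -0.069, 0.2462]
ee_rot: [-2.87, -0.307, -1.054]
contact_force: [0.7, 0.0, 0.6]
finger_gap: 0.24
```

```bash
python3 - <<'E'
from h import *
s=st(); im=robot.read_camera('wrist'); cv2.imwrite('pics/w11.png',im[:,:,::-1])
im=robot.read_camera('top'); cv2.imwrite('pics/t11.png',cv2.resize(im[80:260,210:450,::-1],None,fx=3.3,fy=3.3,interpolation=cv2.INTER_CUBIC))
im=robot.read_camera('side'); cv2.imwrite('pics/s11.png',cv2.resize(im[120:270,220:400,::-1],None,fx=4,fy=4))
E
```

```text
t 16.3 bin [-194.9    2.1] z 246.2 x [0.762 0.003 0.647] z [ 0.647 -0.002 -0.762] gap 0.24 F [0.7 0.  0.6] q [-0.644 -0.231 -0.655  0.637  0.508  2.42 ]
```

View pics/w11.png

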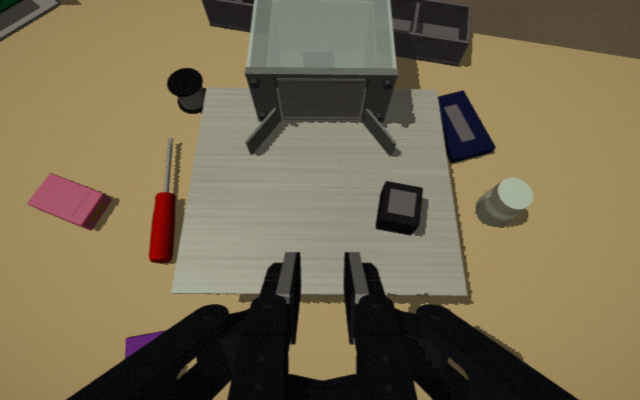

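View pics/t11.png

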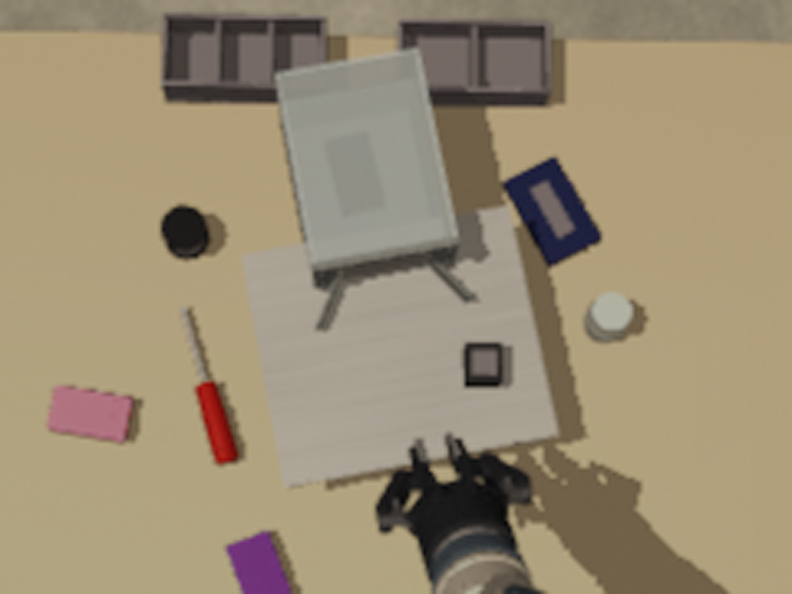

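View pics/s11.png

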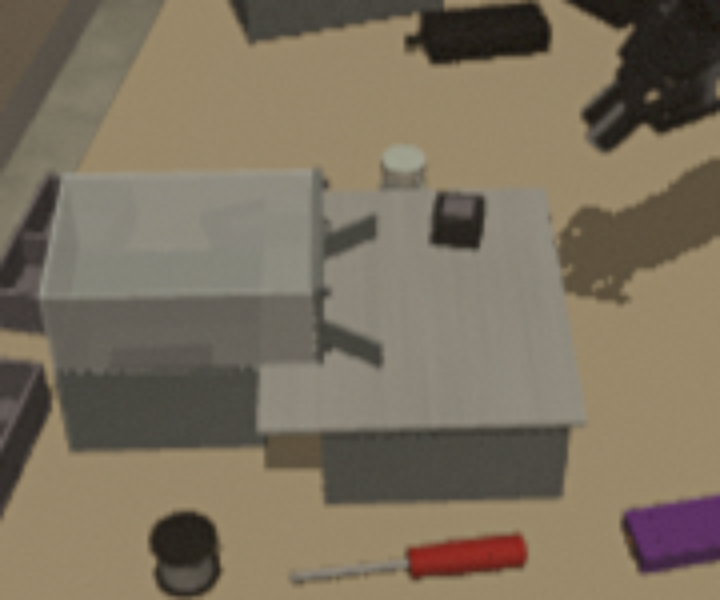

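The pack lies flat on the bin floor, seen through the cover at (355,173) in the zoomed top view. The flap hangs shut, and the squat pack is at the same pixels as at the start (466–503, 343–386). Handing in.

```bash
python3 - <<'E'
from h import *
c=robot.get_calibration('top'); print((tobin(ray(c,210+355/3.3,80+173/3.3,.027))*1000).round())
st(); print(robot.close_job())
E
```

```text
[126.   3.]
t 16.45 bin [-194.     2.4] z 242.4 x [0.765 0.001 0.644] z [ 0.644  0.001 -0.765] gap 0.242 F [-0.   0.1  0.1] q [-0.641 -0.225 -0.659  0.631  0.507  2.422]
the job is handed in; nothing more can be done
None
```

The flat pack is in the bin and the flap hangs shut; I handed the job in at 16.45 s of the 54 s allowed. No verdict was reported.

I pushed the pack sideways to the middle of the shelf with two part-open fingertips. Then, with the tool leaning 40° and the tips ahead, I pushed its rear face under the flap until it tipped over the sill. After that I drew straight back and rose clear.

**Last checks:**
- **Flat pack:** in the top view it lies flat on the bin floor, at about x = 126, y = 3 mm in the bin frame.
- **Flap:** it looks shut in the wrist picture. I judged this by eye and did not measure the angle.
- **Squat pack and bystanders:** the squat pack is at the same pixels as at the start. The bystanders in the last close-up views look unmoved, but I did not measure them, and the meter was outside those views.
- **Forces:** the readings, taken at the end of each move, stayed under about 3 N. The robot was touching nothing when I handed in.

**Disagreement:** the bin's position measured from the top and wrist cameras differed by about 3–5 mm. I allowed for this, and it did not matter for the push.

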